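# Take the pump-head cassette off a peristaltic pump and hold it over the drip tray

## Robot

A 7-joint arm with a two-finger parallel gripper is mounted at the origin on the work surface. World frame = base frame: x ahead of the robot, y to its left, z up, the work surface at z = 0. Lengths are in m, angles in rad, forces in N, time in s.
With the tool pointing down it reaches from about 0.4 to 0.925 m from the base axis. Payload 5.6 kg.
Tool frame: the origin (TCP) lies midway between the tips of the shut fingers; the grasp point (between the pads) lies 19 mm behind it; z points along the fingers, y is the line along which they close (so a half turn about z gives the same grasp; the last joint's range is limited). The gripper opens to 85 mm and grips with 20 to 120 N. Pads are 22 mm wide; open, the fingers measure 114 mm over their backs; the gripper's body (76 mm by 85 mm) begins 54 mm behind the grasp point. The pads swing forward as they close: fully open they stand 13 mm farther back than shut.
Start: joints at [-1.263, 0.468, -0.012, 1.603, 0.006, 1.071, -0.056], TCP at [0.223, 0.61, 0.231] pointing down, gripper open.
Joint ranges: [-2.53, 2.53], [-0.31, 2.02], [-1.57, 1.55], [0.28, 2.44], [-1.29, 4.43], [0.15, 1.84], [-2.92, 2.92]. Speed limits (rad/s): [2.57, 2.57, 3.14, 3.14, 3.14, 3.14, 3.14].

## Interface

Orientations are given as [roll, pitch, yaw] about the fixed x, y, z axes, in that order (R = Rz(yaw) Ry(pitch) Rx(roll)).
In Python, from rig import readout, optics, robot gives the robot as it stands.
- The arm moves only by the shell command python3 -m pendant 'ROWS' [OPENING] [FORCE]. ROWS is JSON, a list of rows, each a list of 6 numbers: the shift along the tool's x, y, z in mm, then the turn, a rotation vector about the tool's x, y, z in degrees. A call has 1 to 10 rows; each row is the pose to reach, as a shift and turn from the pose commanded when the call began, along the tool's axes at that moment; what a row does not reach only later rows make up. A row lasts 1/8 s, in which the tool goes at most 62.5 mm and 10.7 degrees, less where a joint would pass 70% of its speed; a pose out of reach is approached as far as the arm can. A call with a gripper value outside its range is refused whole. OPENING is the opening, from 0 (shut) to 1 (fully open), set as the call begins (- or left out, the last holds). The fingers move at their own pace and stop on an object; FORCE is the grip in N (left out, the last holds). Time passes only in rows, so rows that repeat a pose let the fingers close. It gives the time, the measured TCP pose, the force, the opening and the grip force at its end, in the units of the state.
- readout.observe(): the state, without advancing time (a new reading comes with each control period).
- optics.grab_frame(name): name is "scene" or "top"; returns a dict with "image" (384x512x3 uint8, red, green, blue), "range_z" (384x512 float32, m along the optical axis (not along the pixel's ray), 0 where there is no reading), "camera_matrix" (3x3 intrinsics, pixels), "R" (3x3) and "t" (3): a world point X has camera coordinates R X + t. Camera axes: x right, y down, z forward; pixel columns grow to the right and rows downward; lengths in m; the calibration is good to about 2 mm. A picture is of the moment at which its call begins.
- robot.finish_job(): hands the job in; it is judged then, once.
The state is a dict: "t": time; "joint_pos": joint angles; "qd": joint speeds; "tau": joint torques, N m; "position": TCP position; "ee_rot": TCP orientation; "force": force on the tool from outside, world axes, zero at the start; "ft_torque": the same for the moment, N m; "gripper_width": finger opening in m; "grip_force": force on a finger pad.
Only numpy, scipy, OpenCV 4.12 (cv2) and the standard library are available. Lean on these libraries where they do the work, as an engineer would, in place of code of your own. Each camera call takes 0.05 s, during which the arm holds its last target. There are 200 camera calls.

## Task

The pump head has to come off its drive for rinsing: first turn the black speed knob on top of the pump fully anticlockwise to its off stop, then pinch the cassette's two orange side catches together and lift the cassette straight up off the drive. Carry it to the white drip tray and finish while still holding it by the pinched catches, level and still, over the middle of the tray with its underside about 10 cm above the bench, clear of everything; leave the knob at off, and do not disturb the balance, the crucible or the brown bottle.

Things in the scene. Friction and masses are not known exactly. Their poses are not given: they have to be found in the camera images.
- pump: Fixed bench pump, white housing on a blue foot, 210 (x) x 140 (y) x 95 mm high; origin: centre of its underside; its knob end faces its own -x. On its flat top: speed knob at x -58, y -24 mm; the cassette's dock at x +42, y 0, with a drive shaft 18 mm tall, end fences 10 mm tall, and two black posts 14 mm tall, 27 to 33 mm either side (y) of the dock's centre, whose inward lips hold the catches.
- speed_knob_grip (a point): On the upright axis of the black speed knob, at grip height, 132 mm above the bench. The knob is an upright bar 40 mm long along this point's x, 14 mm thick along its y, 32 mm high; this point is 7 mm below its top and 23 mm above the 42 mm skirt disc under it. A white line on top marks its -x end. The point turns with the knob.
- speed_knob (a joint): Knob angle, rad: 0 = fully anticlockwise stop (off, white line at the red mark), growing clockwise seen from above, up to 5.2. Starts between 0.8 and 2.2, so turn it anticlockwise seen from above. Stiff (0.03 N m), stays where it is left.
- cassette_mid (a point): Centre (half-way up) of the loose pump-head cassette: grey block with clear cover, 52 (x) x 40 (y) x 56 mm high, about 0.18 kg, z up; underside 28 mm below. It stands on the pump's top over the drive shaft (18 mm deep socket, 2 mm clearance), white hose stubs on its +x end, orange catches on its +y and -y sides. It lifts straight up once both catches are pressed in, carried by that same pinch.
- catch_left (a joint): Travel (m) of the orange catch on the cassette's +y side: 0 out, 0.006 fully in; its barb lets go at 0.003. Spring 1.2 N at first, 3.6 N fully in. Its pad, 20 mm wide (x) and 16 mm high, is centred 14 mm above cassette_mid; its outer face is 30 mm from the cassette's centre plane when out, 24 mm when in (60 and 48 mm over both pads).
- catch_right (a joint): The same for the catch on the cassette's -y side.
- tray_mid (a point): Centre of the floor of the white drip tray, 4 mm above the bench: a fixed open tray 200 (x) x 150 (y) x 22 mm high, walls 4 mm.
- balance: Bystander: flat grey pocket balance with a round steel pan, 125 x 75 x 22 mm; origin at the centre of its underside.
- crucible: Bystander: white porcelain crucible, 48 mm across the rim, 38 mm high; origin at the centre of its underside.
- reagent: Bystander: brown glass reagent bottle, 56 mm across, 100 mm high; origin at the centre of its underside.
There are look-alikes about, which are no part of the job. Of the things shaped like the part that bears tray_mid, the white one is meant.

How it is judged:
By the outcome, as a careful person would: the job done as asked, in the order asked, and still so for the second after the job is handed in, while the arm keeps its last pose, push and grip.
It also fails if it takes over 66 s, if anything falls off the work surface, if the arm or the gripper's body presses on something with over 40 N, if the wrist force passes 120 N, or if a joint passes its speed limit or range.

## Working session

There is one attempt and no reset: what is moved stays moved. The work goes in short steps, Python scripts to look and compute and a shell command to move; the robot and the scene stay as the last step left them, time stands still between calls to the robot, and variables do not carry over. Pictures are saved under pics/ and viewed, at most 10 in all, crops included, and the job is handed in when it is done.

```bash
mkdir -p pics; ls; python3 - <<'E'
from rig import readout, optics
import cv2,numpy as np
s=readout.observe();print({k:np.round(v,3) for k,v in s.items()})
for n in("scene","top"):
    f=optics.grab_frame(n);cv2.imwrite(f"pics/{n}0.png",cv2.cvtColor(f["image"],cv2.COLOR_RGB2BGR));np.savez(f"{n}0.npz",**f)
    print(n,f["camera_matrix"],-f["R"].T@f["t"],f["R"])
E
```

```text
pics
{'t': np.float64(0.0), 'joint_pos': array([-1.263,  0.468, -0.012,  1.604,  0.006,  1.071, -0.056]), 'qd': array([ 0.001,  0.001, -0.001,  0.001, -0.   , -0.   , -0.003]), 'tau': array([-0.000e+00, -5.324e+01,  2.100e-02, -2.513e+01,  1.200e-02,
        8.000e-03, -0.000e+00]), 'position': array([0.223, 0.61 , 0.23 ]), 'ee_rot': array([-3.14 ,  0.   ,  2.791]), 'force': array([ 0.281, -0.135,  0.52 ]), 'ft_torque': array([ 0.007,  0.027, -0.05 ]), 'grip_force': np.float64(0.0), 'gripper_width': np.float64(0.086)}
scene [[374.9464707    0.         250.0100621 ]
 [  0.         374.9464707  188.83642937]
 [  0.           0.           1.        ]] [1.44065766 0.25071223 0.73173344] [[-0.35292354  0.93545622  0.01914797]
 [ 0.47417152  0.19645999 -0.85823356]
 [-0.80660173 -0.2938114  -0.51290205]]
top [[429.44012543   0.         250.95676817]
 [  0.         429.44012543 195.61653749]
 [  0.           0.           1.        ]] [ 0.42893573 -0.12611047  1.40014269] [[ 0.00618743 -0.99997978 -0.0014657 ]
 [-0.99810347 -0.00608603 -0.06125707]
 [ 0.06124692  0.00184194 -0.99812095]]
```

View pics/scene0.png

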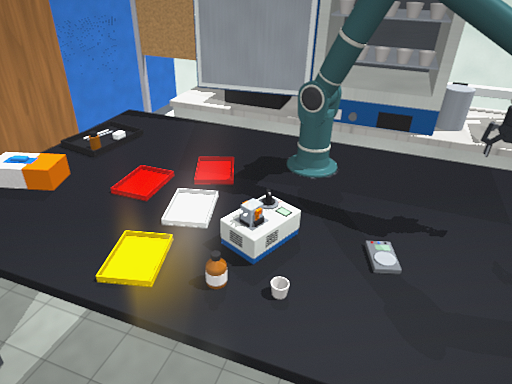

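View pics/top0.png

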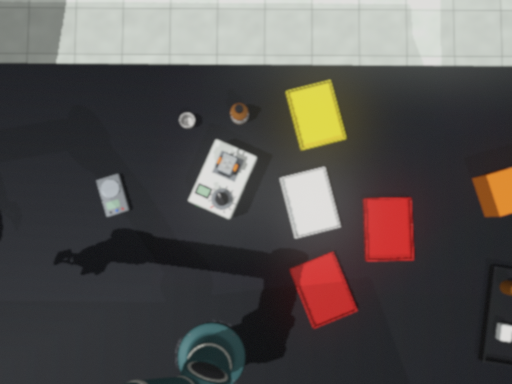

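The top view shows the pump at about (223,179), the cassette with its orange catches at (229,163), the knob at (222,198), the white tray at (310,202), the bottle at (239,112), the crucible at (187,120) and the balance at (112,195). Next I'll measure them.

```bash
cat > h.py <<'E'
import numpy as np,cv2
from rig import readout,optics
from scipy.spatial.transform import Rotation as Ro
def ray(f,uv,z):
    uv=np.atleast_2d(uv).astype(float);K,R,t=f["camera_matrix"],f["R"],f["t"]
    c=-R.T@t; d=np.c_[uv,np.ones(len(uv))]@np.linalg.inv(K).T@R
    return c+d*((z-c[2])/d[:,2])[:,None]
def cloud(f):
    h,w=f["range_z"].shape;v,u=np.mgrid[:h,:w];K=f["camera_matrix"]
    p=np.stack([u,v,np.ones_like(u)],-1)@np.linalg.inv(K).T*f["range_z"][...,None]
    return (p-f["t"])@f["R"]
def proj(f,X):
    c=np.atleast_2d(X)@f["R"].T+f["t"];p=c@f["camera_matrix"].T;return p[:,:2]/p[:,2:]
def crop(f,x0,y0,x1,y1,k,name):
    cv2.imwrite(name,cv2.cvtColor(cv2.resize(f["image"][y0:y1,x0:x1],None,fx=k,fy=k,interpolation=cv2.INTER_CUBIC),cv2.COLOR_RGB2BGR))
E
python3 - <<'E'
from h import *
T=dict(np.load("top0.npz"));S=dict(np.load("scene0.npz"))
P=cloud(T);im=T["image"].astype(int)
def rect(mask,z,n):
    cs,_=cv2.findContours(mask.astype(np.uint8),0,2);c=cv2.convexHull(max(cs,key=cv2.contourArea))
    w=(ray(T,c[:,0],z)[:,:2]*1000).astype(np.float32)
    r=cv2.minAreaRect(w);print(n,np.round(r[0],1),np.round(r[1],1),round(r[2],1));return r
roi=np.zeros(im.shape[:2],bool);roi[130:225,180:265]=1
z=P[...,2]
rect(roi&(z>.07),.095,"pump top(depth)")
rect(roi&(im.min(2)>150),.095,"pump white")
roi[:]=0;roi[155:250,270:350]=1
rect(roi&(im.min(2)>140),.022,"tray")
print("tray z",np.median(z[195:210,305:315]))
hsv=cv2.cvtColor(T["image"],cv2.COLOR_RGB2HSV)
roi[:]=0;roi[140:185,205:255]=1
m=(roi&(hsv[...,0]<20)&(hsv[...,1]>140)&(hsv[...,2]>120)).astype(np.uint8)
n,l,s,c=cv2.connectedComponentsWithStats(m)
for i in range(1,n):print("orange",c[i],s[i,4],ray(T,c[i],.095+.05)[0].round(4),np.median(z[l==i]))
roi[:]=0;roi[185:215,205:240]=1
k=roi&(z>.125);print("knob top pts",k.sum(),P[k].mean(0) if k.any() else 0, z[roi].max())
roi[:]=0;roi[140:185,205:255]=1
k=roi&(z>.14);print("cass top",k.sum(),z[roi].max());rect(k,.151,"cass")
crop(T,180,130,265,225,6,"pics/topc.png");crop(S,210,180,310,265,6,"pics/scenec.png")
E
```

```text
pump top(depth) [561.2 -35.3] [141.3 209.2] 66.5
pump white [560.9 -35.3] [140.3 209.7] 66.5
tray [ 494.1 -311.7] [202.4 154. ] 14.4
tray z 0.004399588153118391
orange [219. 160.] 1 [ 0.6104 -0.0291  0.145 ] 0.14781245311013455
orange [235.38888889 167.33333333] 18 [ 0.589  -0.0775  0.145 ] 0.14327432369107782
knob top pts 67 [ 0.49650567 -0.03660427  0.17715333] 1.400142688505608
cass top 315 1.400142688505608
cass [604.7 -54.2] [59.1 63.1] 64.0
```

View pics/topc.png

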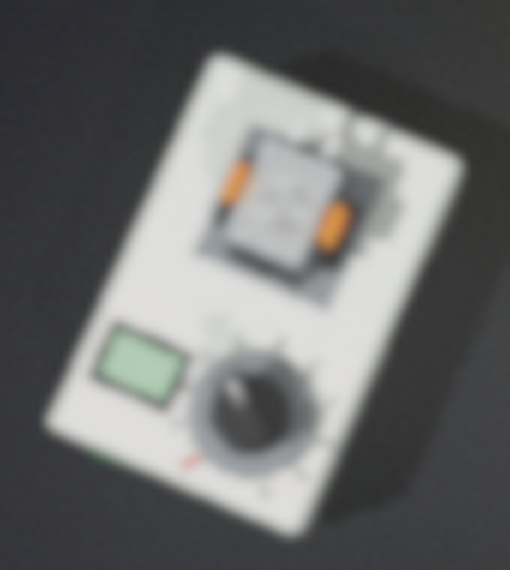

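View pics/scenec.png

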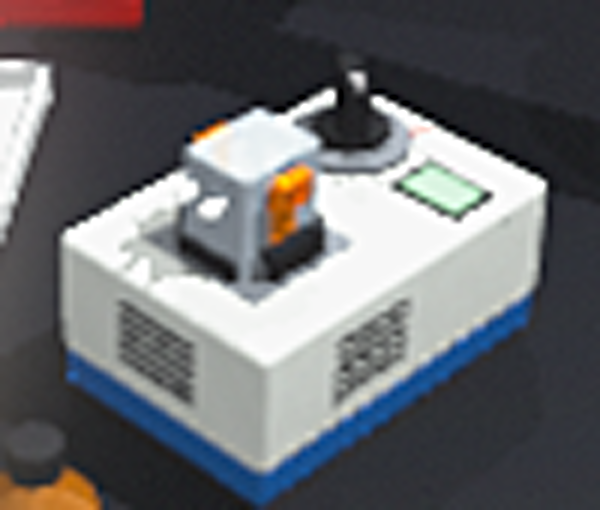

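The crops show the knob's white line pointing up-left, roughly 90° clockwise of the red mark at crop (190,460). The cassette is docked square to the pump, hose stubs at the far right end. I'll measure the bar angle and work out the first move.

```bash
cat >> h.py <<'E'
A=np.radians(-23.5);C=np.array([.561,-.0353])
def pw(x,y):return C+np.array([[np.cos(A),-np.sin(A)],[np.sin(A),np.cos(A)]])@[x,y]
def go(pos,yaw,s=None):
    "shift mm and turn deg from the present pose to TCP pos, tool down at yaw deg"
    s=s or readout.observe();R0=Ro.from_euler("xyz",s["ee_rot"])
    R1=Ro.from_euler("xyz",[180,0,yaw],degrees=True)
    print("row",(R0.inv().apply(np.array(pos)-s["position"])*1000).round(1),np.degrees((R0.inv()*R1).as_rotvec()).round(1))
def knob(f):
    k=pw(-.058,-.024);h=cv2.cvtColor(f["image"],cv2.COLOR_RGB2GRAY).astype(float)
    a=np.radians(np.arange(0,360,10))
    r=.016;print("line ring z=.139");uv=proj(f,np.c_[k[0]+r*np.cos(a),k[1]+r*np.sin(a),0*a+.139]).astype(np.float32)
    g=cv2.remap(h.astype(np.float32),uv[:,:1].copy(),uv[:,1:].copy(),cv2.INTER_LINEAR)[:,0]
    print([(int(np.degrees(x)+.5),int(y)) for x,y in zip(a,g)])
E
python3 - <<'E'
from h import *
T=dict(np.load("top0.npz"));S=dict(np.load("scene0.npz"))
print(pw(-.058,-.024),pw(.042,0)); knob(T)
P=cloud(T);z=P[...,2];k=np.zeros(z.shape,bool);k[185:215,205:240]=1;k&=(z>.118)&(z<.15)
q=P[k][:,:2]*1000;print(len(q),cv2.minAreaRect(q.astype(np.float32)),q.mean(0))
w,v=np.linalg.eigh(np.cov(q.T));print(w,np.degrees(np.arctan2(v[1,1],v[0,1])))
P=cloud(S);z=P[...,2];k=np.hypot(P[...,0]-.4984,P[...,1]+.0342)<.03;k&=(z>.118)&(z<.15)
q=P[k][:,:2]*1000;print(len(q),q.mean(0));w,v=np.linalg.eigh(np.cov(q.T));print(w,np.degrees(np.arctan2(v[1,1],v[0,1])))
for z in(.255,.15,.113):go([*pw(-.058,-.024),z],40)
E
```

```text
[ 0.49824054 -0.034182  ] [ 0.59951652 -0.05204746]
line ring z=.139
[(0, 89), (10, 110), (20, 133), (30, 142), (40, 129), (50, 114), (60, 108), (70, 110), (80, 109), (90, 107), (100, 104), (110, 103), (120, 103), (130, 103), (140, 99), (150, 93), (160, 87), (170, 82), (180, 78), (190, 75), (200, 73), (210, 69), (220, 65), (230, 62), (240, 59), (250, 59), (260, 59), (270, 59), (280, 60), (290, 61), (300, 62), (310, 62), (320, 63), (330, 65), (340, 68), (350, 76)]
66 ((499.1826171875, -33.413360595703125), (39.525447845458984, 13.591924667358398), 29.545507431030273) [498.69028622 -33.90667559]
[ 16.48453433 134.92008595] -150.13433791232026
67 [505.72401929 -27.92736161]
[ 19.95072148 155.56120715] -146.15764239152466
row [-479.6 -510.4  -23.7] [-0.000e+00  1.000e-01  1.199e+02]
row [-479.6 -510.2   81.3] [-0.000e+00  1.000e-01  1.199e+02]
row [-479.6 -510.2  118.3] [-0.000e+00  1.000e-01  1.199e+02]
```

```bash
python3 -m pendant '[[-480,-510,-30,0,0,100],[-480,-510,-30,0,0,100],[-480,-510,-30,0,0,100],[-480,-510,-30,0,0,100],[-480,-510,-30,0,0,100],[-480,-510,-30,0,0,100],[-480,-510,-30,0,0,100],[-480,-510,-30,0,0,100],[-480,-510,-30,0,0,100],[-480,-510,-30,0,0,100]]' 1 40; python3 -c "
from h import *
for z in(.2,.114):go([.4985,-.034,z],30)"
```

```text
t: 1.35
position: [0.4693, 0.0345, 0.2582]
ee_rot: [3.142, -0.001, 1.043]
force: [0.9, 0.8, 0.8]
gripper_width: 0.0851
grip_force: 0.0
row [-44.6  59.7  58.2] [-0.  -0.  29.8]
row [-44.6  59.7 144.2] [-0.  -0.  29.8]
```

```bash
python3 -m pendant '[[-44.6,59.7,58,0,0,10],[-44.6,59.7,58,0,0,20],[-44.6,59.7,58,0,0,29.8],[-44.6,59.7,58,0,0,29.8],[-44.6,59.7,58,0,0,29.8],[-44.6,59.7,58,0,0,29.8]]'; python3 -c "
from h import *
go([.4985,-.034,.114],30)"
```

```text
t: 2.1
position: [0.4984, -0.0317, 0.2003]
ee_rot: [-3.141, -0.001, 0.528]
force: [-0.4, 0.4, -0.3]
gripper_width: 0.0853
grip_force: 0.0
row [-1.1  2.1 86.3] [-0.  -0.   0.2]
```

```bash
python3 -m pendant '[[0,0,20,0,0,0],[0,0,40,0,0,0],[0,0,60,0,0,0],[0,0,75,0,0,0],[0,0,86,0,0,0],[0,0,86,0,0,0],[0,0,86,0,0,0]]'; python3 -c "
from h import *
go([.4985,-.034,.114],30)"
```

```text
t: 2.98
position: [0.4987, -0.0323, 0.1145]
ee_rot: [3.141, -0.001, 0.525]
force: [0.7, 1.2, 0.5]
gripper_width: 0.0854
grip_force: 0.0
row [-1.   1.4  0.5] [ 0.  -0.   0.1]
```

```bash
python3 -m pendant '[[-1,1.4,0,0,0,0],[-1,1.4,0,0,0,0],[-1,1.4,0,0,0,0],[-1,1.4,0,0,0,0],[-1,1.4,0,0,0,0],[-1,1.4,0,0,0,0],[-1,1.4,0,0,0,0],[-1,1.4,0,0,0,0]]' 0 25; python3 -c "
from h import *
print(readout.observe()['ft_torque'])"
```

```text
t: 3.98
position: [0.4985, -0.0342, 0.1142]
ee_rot: [3.141, -0.001, 0.525]
force: [0.7, -2.9, 2.5]
gripper_width: 0.0133
grip_force: 29.2
[-0.42715699 -0.17233185 -0.00834249]
```

```bash
python3 -m pendant '[[0,0,0,0,0,-8],[0,0,0,0,0,-16],[0,0,0,0,0,-24],[0,0,0,0,0,-32],[0,0,0,0,0,-40],[0,0,0,0,0,-48],[0,0,0,0,0,-56],[0,0,0,0,0,-64],[0,0,0,0,0,-72],[0,0,0,0,0,-80]]'; python3 -c "
from h import *
s=readout.observe();print(s['ft_torque'],s['joint_pos'][6])"
```

```text
t: 5.22
position: [0.4982, -0.0342, 0.1142]
ee_rot: [3.141, 0.0, 1.926]
force: [1.0, -2.6, 3.3]
gripper_width: 0.0136
grip_force: 29.3
[-0.49767321 -0.05158351 -0.04300637] 0.5108783252769512
```

```bash
python3 -m pendant '[[0,0,0,0,0,-2],[0,0,0,0,0,-5],[0,0,0,0,0,-8],[0,0,0,0,0,-8],[0,0,0,0,0,-8]]'; python3 -c "
from h import *
s=readout.observe();print(s['ft_torque'],s['ee_rot'])"
```

```text
t: 5.85
position: [0.4982, -0.0342, 0.1142]
ee_rot: [3.141, 0.0, 2.06]
force: [-0.2, -3.7, 5.4]
gripper_width: 0.0137
grip_force: 29.6
[-0.67132208  0.04966987 -0.0111418 ] [3.14147793e+00 3.45333533e-04 2.05956343e+00]
```

```bash
python3 -m pendant '[[0,0,0,0,0,-3],[0,0,0,0,0,-6],[0,0,0,0,0,-9],[0,0,0,0,0,-9],[0,0,0,0,0,-9]]'; python3 -c "
from h import *
s=readout.observe();print(s['ft_torque'],s['ee_rot'])"; python3 -m pendant '[[0,0,0,0,0,-2],[0,0,0,0,0,-4],[0,0,0,0,0,-4],[0,0,0,0,0,-4]]'; python3 -c "
from h import *
s=readout.observe();print(s['ft_torque'],s['ee_rot'],s['tau'])"
```

```text
t: 6.48
position: [0.4982, -0.0342, 0.1142]
ee_rot: [-3.142, 0.0, 2.217]
force: [0.8, -2.9, 5.8]
gripper_width: 0.0136
grip_force: 29.5
[-0.68287722  0.05114045  0.02057999] [-3.14150989e+00  3.39512044e-04  2.21678648e+00]
t: 6.98
position: [0.4982, -0.0342, 0.1143]
ee_rot: [3.141, -0.0, 2.282]
force: [-0.3, -2.0, 5.6]
gripper_width: 0.0135
grip_force: 46.7
[-0.57207422  0.13046638 -1.07069681] [ 3.14078310e+00 -4.15042403e-04  2.28171310e+00] [-2.25392416e+00 -3.82951534e+01 -4.56043370e-01 -1.68544292e+01
  3.46460380e-01  9.79456818e-03  1.10443454e+00]
```

```bash
python3 -m pendant '[[0,0,0,0,0,0.3],[0,0,0,0,0,0.3],[0,0,0,0,0,0.3],[0,0,0,0,0,0.3],[0,0,0,0,0,0.3],[0,0,0,0,0,0.3]]' 1; python3 -m pendant '[[0,0,-20,0,0,0],[0,0,-50,0,0,0],[0,0,-90,0,0,0],[0,0,-120,0,0,0],[0,-80,-120,0,0,0],[0,-140,-120,0,0,0],[0,-140,-120,0,0,0],[0,-140,-120,0,0,0],[0,-140,-120,0,0,0]]'; python3 - <<'E'
from h import *
T=optics.grab_frame("top");S=optics.grab_frame("scene")
P=cloud(T);k=np.hypot(P[...,0]-.4984,P[...,1]+.034)<.03;k&=(P[...,2]>.118)&(P[...,2]<.15)
q=P[k][:,:2]*1000;print(len(q),cv2.minAreaRect(q.astype(np.float32)))
a=np.hstack([cv2.resize(T["image"][120:230,180:290],(400,400)),cv2.resize(S["image"][170:270,205:305],(400,400))])
cv2.imwrite("pics/b.png",a[...,::-1])
E
```

```text
t: 7.72
position: [0.4981, -0.0339, 0.114]
ee_rot: [3.142, 0.0, 2.283]
force: [0.4, 0.0, 0.6]
gripper_width: 0.0852
grip_force: 0.0
t: 8.85
position: [0.3934, -0.1245, 0.2342]
ee_rot: [3.141, 0.001, 2.285]
force: [0.2, 1.4, -0.4]
gripper_width: 0.0855
grip_force: 0.0
70 ((499.05682373046875, -33.63250732421875), (13.787245750427246, 39.249412536621094), 36.9898796081543)
```

View pics/b.png

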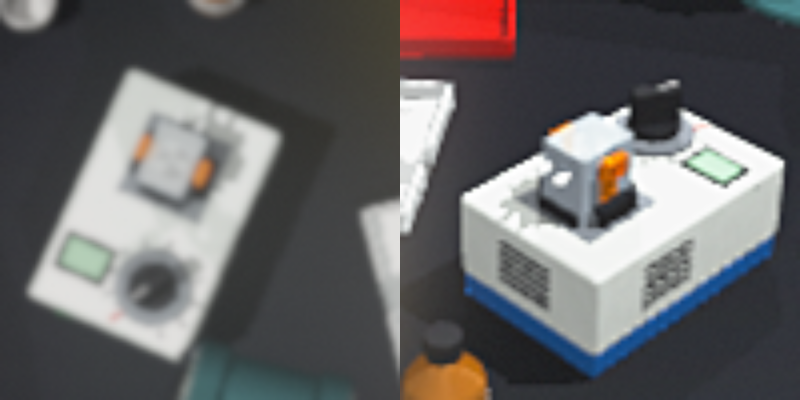

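The white line now points at the red mark (left panel, about (115,317)), the gripper felt the stop, and the cassette is untouched. Moving to the cassette.

```bash
python3 - <<'E'
from h import *
f=optics.grab_frame("top");P=cloud(f);z=P[...,2]
k=(abs(P[...,0]-.6)<.06)&(abs(P[...,1]+.052)<.06)&(z>.147)&(z<.156);q=P[k][:,:2]*1000
print(len(q),cv2.minAreaRect(q.astype(np.float32)),np.median(P[k][:,2]))
go([.5998,-.0518,.235],156.5)
E
```

```text
235 ((600.6865844726562, -49.697269439697266), (57.010990142822266, 52.50600814819336), 68.96342468261719) 0.15136515738596296
row [-80.5 203.9  -1.2] [ -0.   -0.  -25.6]
```

```bash
python3 -m pendant '[[-20,50,-1,0,0,-6],[-40,100,-1,0,0,-13],[-60,150,-1,0,0,-20],[-80.5,204,-1,0,0,-25.6],[-80.5,204,-1,0,0,-25.6],[-80.5,204,-1,0,0,-25.6],[-80.5,204,-1,0,0,-25.6],[-80.5,204,-1,0,0,-25.6]]'; python3 -c "
from h import *
go([.5998,-.0518,.114],156.5)"
```

```text
t: 10.0
position: [0.5986, -0.0536, 0.2356]
ee_rot: [3.141, 0.0, 2.729]
force: [0.5, -1.1, -1.5]
gripper_width: 0.0852
grip_force: 0.0
row [ -0.3   2.1 121.6] [ 0.   0.  -0.2]
```

```bash
python3 -m pendant '[[0,2,30,0,0,0],[0,2,60,0,0,0],[0,2,80,0,0,0],[0,2,100,0,0,0],[0,2,112,0,0,0],[0,2,121.5,0,0,0],[0,2,121.5,0,0,0],[0,2,121.5,0,0,0],[0,2,121.5,0,0,0]]'; python3 -c "
from h import *
go([.5998,-.0518,.114],156.5)"
```

```text
t: 11.12
position: [0.6004, -0.0512, 0.1142]
ee_rot: [3.141, 0.001, 2.73]
force: [-1.0, -0.1, -0.3]
gripper_width: 0.0857
grip_force: 0.0
row [ 0.3 -0.8  0.2] [ 0.   0.1 -0.1]
```

```bash
python3 -m pendant '[[0,-0.8,0,0,0,0],[0,-0.8,0,0,0,0],[0,-0.8,0,0,0,0],[0,-0.8,0,0,0,0],[0,-0.8,0,0,0,0],[0,-0.8,0,0,0,0],[0,-0.8,0,0,0,0],[0,-0.8,0,0,0,0]]' 0 30; python3 - <<'E'
from h import *
print(readout.observe()['ft_torque'])
S=optics.grab_frame("scene");crop(S,205,140,305,260,5,"pics/c.png")
E
```

```text
t: 12.12
position: [0.6001, -0.0522, 0.1149]
ee_rot: [3.141, 0.001, 2.73]
force: [-2.7, -0.2, 8.0]
gripper_width: 0.0449
grip_force: 30.6
[0.00247224 0.52387343 0.02370041]
```

View pics/c.png

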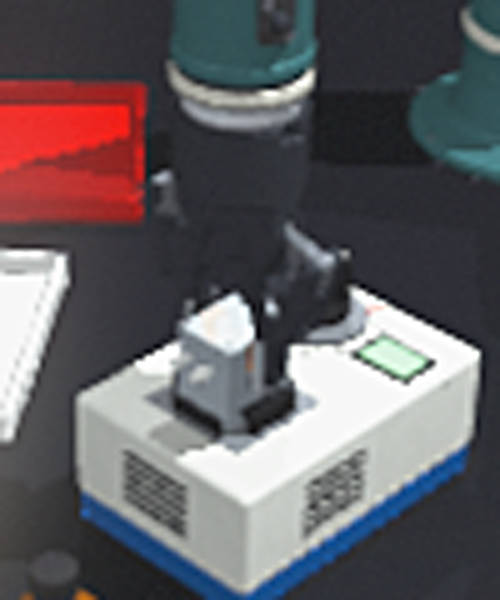

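Both fingers are on the catches (crop about (265,355)), pinched to 45 mm. Lifting slowly.

```bash
python3 -m pendant '[[0,0,-2,0,0,0],[0,0,-4,0,0,0],[0,0,-6,0,0,0],[0,0,-8,0,0,0],[0,0,-8,0,0,0]]'; python3 - <<'E'
from h import *
print(readout.observe()['ft_torque'])
S=optics.grab_frame("scene");crop(S,205,140,305,260,5,"pics/d.png")
E
```

```text
t: 12.8
position: [0.5997, -0.052, 0.1216]
ee_rot: [3.142, 0.0, 2.73]
force: [-0.4, -0.1, -2.1]
gripper_width: 0.0445
grip_force: 31.1
[ 0.01991952 -0.01403486 -0.05427589]
```

View pics/d.png

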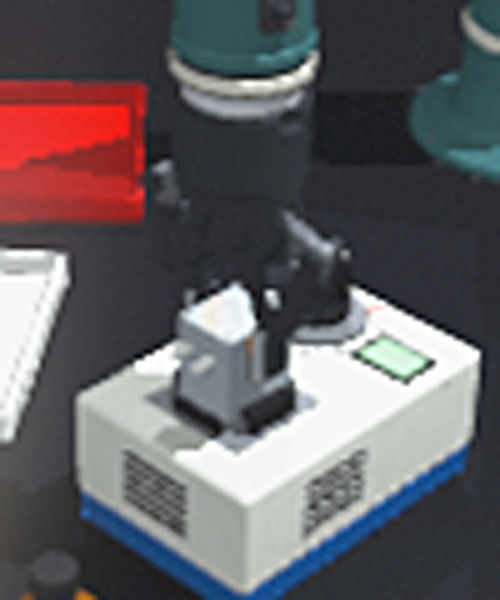

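The force is −2.1 N, about the cassette's weight, and its top edge has risen, so it's free. Continuing up.

```bash
python3 -m pendant '[[0,0,-5,0,0,0],[0,0,-10,0,0,0],[0,0,-15,0,0,0],[0,0,-20,0,0,0],[0,0,-30,0,0,0],[0,0,-40,0,0,0],[0,0,-50,0,0,0],[0,0,-60,0,0,0],[0,0,-70,0,0,0],[0,0,-70,0,0,0]]'; python3 - <<'E'
from h import *
f=optics.grab_frame("scene");P=cloud(f);s=readout.observe();p=s["position"]
crop(f,205,110,305,230,5,"pics/e.png")
go([.4941,-.3117,p[2]],156.5)
E
```

```text
t: 14.1
position: [0.6003, -0.052, 0.1926]
ee_rot: [3.141, 0.002, 2.73]
force: [0.5, -0.3, -1.5]
gripper_width: 0.0446
grip_force: 31.1
row [-7.100e+00 -2.803e+02 -1.000e-01] [ 0.   0.  -0.1]
```

View pics/e.png

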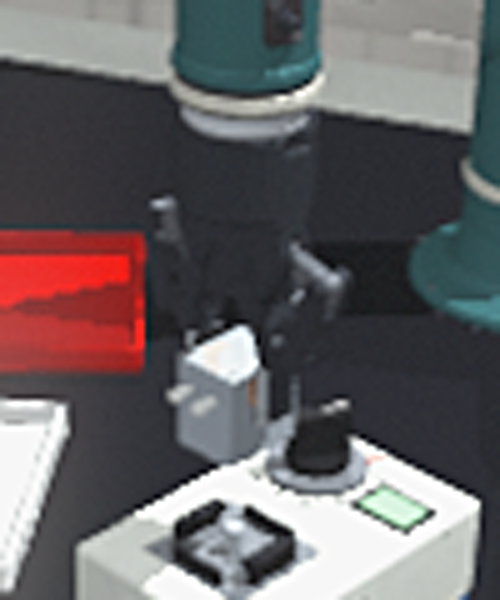

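Cassette is clear of the dock, level, upright in the pinch (crop about (225,400)). Carrying it to the tray.

```bash
python3 -m pendant '[[0,-15,0,0,0,0],[-1,-45,0,0,0,0],[-2,-80,0,0,0,0],[-3,-120,0,0,0,0],[-4,-160,0,0,0,0],[-5,-200,0,0,0,0],[-6,-235,0,0,0,0],[-7,-260,0,0,0,0],[-7,-275,0,0,0,0],[-7,-280,0,0,0,0]]';python3 -m pendant '[[0,0,10,0,0,0],[0,0,25,0,0,0],[0,0,40,0,0,0],[0,0,55,0,0,0],[0,0,65,0,0,0],[0,0,65,0,0,0],[0,0,65,0,0,0]]'; python3 - <<'E'
from h import *
f=optics.grab_frame("scene");T=optics.grab_frame("top");P=cloud(f)
k=(abs(P[...,0]-.494)<.05)&(abs(P[...,1]+.312)<.05)&(P[...,2]>.07)&(P[...,2]<.17)&(f["image"].min(2)>90)
q=P[k];print(len(q),np.percentile(q[:,2],[0,2,5,50,95,98]),q.mean(0))
print(readout.observe()["position"]);go([.4941,-.3117,.12],156.5)
a=np.hstack([cv2.resize(f["image"][120:220,140:240],(400,400)),cv2.resize(T["image"][100:300,180:380],(400,400))])
cv2.imwrite("pics/g.png",a[...,::-1])
P=cloud(T);k=np.hypot(P[...,0]-.4984,P[...,1]+.034)<.03;k&=(P[...,2]>.118)&(P[...,2]<.15)
print("knob",cv2.minAreaRect((P[k][:,:2]*1000).astype(np.float32)))
E
```

```text
t: 15.4
position: [0.4931, -0.3122, 0.1913]
ee_rot: [-3.141, -0.001, 2.728]
force: [0.7, 0.1, -1.2]
gripper_width: 0.0447
grip_force: 31.1
t: 16.27
position: [0.4943, -0.3116, 0.1269]
ee_rot: [-3.142, 0.001, 2.73]
force: [1.3, 0.4, -2.4]
gripper_width: 0.0447
grip_force: 31.1
316 [0.1060043  0.10849683 0.11011516 0.14309081 0.16354583 0.16412   ] [ 0.50967767 -0.30374468  0.13985183]
[ 0.4943652  -0.31162604  0.12717738]
row [ 0.2 -0.2  7.2] [-0.   0.1 -0.1]
knob ((499.0621643066406, -33.593109130859375), (13.373479843139648, 39.308963775634766), 37.27174377441406)
```

View pics/g.png

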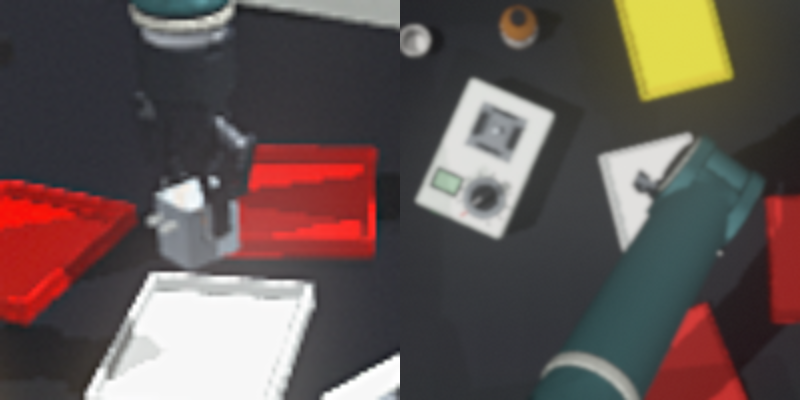

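The cassette is level over the white tray. Its top reads 164 mm and its underside about 107 mm, the knob still points to the red mark, and the neighbours have not moved. Lowering 7 mm and settling.

```bash
python3 -m pendant '[[0,0,3,0,0,0],[0,0,6,0,0,0],[0,0,7,0,0,0],[0,0,7,0,0,0],[0,0,7,0,0,0],[0,0,7,0,0,0],[0,0,7,0,0,0],[0,0,7,0,0,0],[0,0,7,0,0,0],[0,0,7,0,0,0]]' && python3 -c "
from h import *
from rig import robot
print(abs(readout.observe()['qd']).max());print(robot.finish_job())"
```

```text
t: 17.62
position: [0.4939, -0.3114, 0.1195]
ee_rot: [3.142, 0.0, 2.73]
force: [-0.7, 0.4, -1.9]
gripper_width: 0.0447
grip_force: 31.1
0.0014757319352100605
the job is handed in; nothing more can be done
None
```

I turned the knob to its off stop, then pinched the cassette and lifted it off the drive. The arm now holds it level and still over the middle of the white tray, underside about 10 cm above the bench. The job is handed in at 17.6 s, with the balance, crucible and bottle not approached.

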